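# Park the toy vehicles in their own bays

### The arm

A 6-joint arm with a two-finger parallel gripper is mounted at the origin on the work surface. World frame = base frame: x ahead of the robot, y to its left, z up, the work surface at z = 0. Lengths are in m, angles in rad, forces in N, time in s.
With the tool pointing down it reaches from about 0.3 to 0.875 m from the base axis. Payload 6.4 kg.
Tool frame: the origin (TCP) lies at the very end of the fingers, on their centre line; the grasp point (between the pads) lies 19 mm behind it; z points along the fingers, y is the line along which they close (so a half turn about z gives the same grasp; the last joint's range is limited). The gripper opens to 85 mm and grips with 20 to 120 N. Pads are 22 mm wide; open, the fingers measure 114 mm over their backs; the gripper's body (76 mm by 85 mm) begins 54 mm behind the grasp point. The pads swing forward as they close: fully open they stand 13 mm farther back than shut.
Start: joints at [-1.345, 0.181, 1.607, -0, 1.354, -0.206], TCP at [0.241, -0.522, 0.231] pointing down, gripper open.
Joint ranges: [-2.99, 2.99], [-0.89, 2.07], [0.3, 2.58], [-1.14, 4.28], [0, 2.63], [-3.12, 3.12]. Speed limits (rad/s): [2.57, 2.57, 3.01, 3.14, 3.14, 3.14].

### API

Orientations are given as a unit quaternion [w, x, y, z].
In Python, from bench import ctrl gives the robot as it stands.
- The arm moves only by the tool jog_arm, never from a script. Its argument "series" is a list that holds one entry, the list of rows, each a list of 7 numbers: the shift along the tool's x, y, z in mm, then the turn, a rotation vector about the tool's x, y, z in rad, then the finger opening in mm, from 0 to 85.4. In form: [[[tx, ty, tz, rx, ry, rz, gripper], ...]]. A call has exactly 10 rows; each row shifts and turns the commanded pose from where the row before left it, along the tool's axes as they then stand; what a row does not reach is not made up. A row lasts 1/10 s, in which the tool goes at most 50 mm and 8.59 degrees, less where a joint would pass 70% of its speed; a pose out of reach is approached as far as the arm can. A call with a gripper value outside its range is refused whole. The fingers move at their own pace and stop on an object; the grip force is fixed at half the most. Time passes only in rows, so rows that do not move let the fingers close, or fill a call up. It gives the time, the measured TCP pose, the force, the opening and the grip force at its end, in the units of the state.
- ctrl.get_obs(): the state, without advancing time (a new reading comes with each control period).
- ctrl.camera(name): name is "side" or "top"; returns a dict with "frame" (384x512x3 uint8, blue, green, red), "z_map" (384x512 float32, m along the optical axis (not along the pixel's ray), 0 where there is no reading), "fx", "fy", "cx", "cy" (pixels), "k1" (the pictures are not rectified: a ray, as slopes to the right and down, at radius r is drawn at 1 + k1 r^2 times it, then the intrinsics apply), "xyz" and "rotation" of the camera in the world. Camera axes: x right, y down, z forward; pixel columns grow to the right and rows downward; lengths in m; the calibration is good to about 2 mm. A picture is of the moment at which its call begins.
- ctrl.hand_in(): hands the job in; it is judged then, once.
The state is a dict: "time_s": time; "q": joint angles; "dq": joint speeds; "joint_efforts": joint torques, N m; "eef_pos": TCP position; "eef_rot": TCP orientation; "wrist_force": force on the tool from outside, world axes, zero at the start; "torque": the same for the moment, N m; "opening": opening from 0.0 (shut) to 1.0 (fully open); "grasp_force": force on a finger pad.
Only numpy, scipy, OpenCV 4.12 (cv2) and the standard library are available. Lean on these libraries where they do the work, as an engineer would, in place of code of your own. Each camera call takes 0.05 s, during which the arm holds its last target. There are 200 camera calls.

### The job

Tidy up the toys on the sideboard: park each of the four toy vehicles in the parking bay whose border has its own colour, standing on its wheels, centred in the bay and straight along it (nose in or tail in, either will do). Do not tip the vehicles over, and leave the toy house and the toy tree where they stand.

Things in the scene. Friction and masses are not known exactly. Their poses are not given: they have to be found in the camera images.
- truck: Loose yellow toy dump truck: cab in front, open skip with black floor behind. 90 x 46 mm, 53 mm high, about 0.13 kg; wheels do not turn. Origin: centre of its underside; x to its nose, z up. Sides flat, 46 mm apart, 12 to 31 mm above ground: grip there, at mid-length. Starts on its wheels, nose within 35 deg of world +x (straight ahead of the robot).
- fire_engine: Loose red toy fire engine: closed red box body with a silver ladder and a blue beacon bar on its roof. 90 x 46 mm, 54 mm high, about 0.13 kg; wheels do not turn. Origin: centre of its underside; x to its nose, z up. Sides flat, 46 mm apart, 12 to 31 mm above ground: grip there, at mid-length. Starts on its wheels, nose within 35 deg of world +x (straight ahead of the robot).
- bus: Loose blue toy bus: closed blue body with a row of dark windows and a white roof. 90 x 46 mm, 54 mm high, about 0.13 kg; wheels do not turn. Origin: centre of its underside; x to its nose, z up. Sides flat, 46 mm apart, 12 to 31 mm above ground: grip there, at mid-length. Starts on its wheels, nose within 35 deg of world +x (straight ahead of the robot).
- pickup: Loose green toy pick-up: cab in the middle, bonnet in front, black-floored load bed behind. 90 x 46 mm, 52 mm high, about 0.13 kg; wheels do not turn. Origin: centre of its underside; x to its nose, z up. Sides flat, 46 mm apart, 12 to 31 mm above ground: grip there, at mid-length. Starts on its wheels, nose within 35 deg of world +x (straight ahead of the robot).
- yellow_bay: Parking bay with a yellow border: a fixed flat plate, 124 mm long (its x) by 84 mm wide (its y), 4 mm thick, dark grey inside a flush 10 mm wide yellow border; no raised rim. Origin: centre of its underside on the table (its top is 4 mm above), z up. Its x axis lies within 15 degrees of world +x (straight ahead of the robot).
- red_bay: Parking bay with a red border: a fixed flat plate, 124 mm long (its x) by 84 mm wide (its y), 4 mm thick, dark grey inside a flush 10 mm wide red border; no raised rim. Origin: centre of its underside on the table (its top is 4 mm above), z up. Its x axis lies within 15 degrees of world +x (straight ahead of the robot).
- blue_bay: Parking bay with a blue border: a fixed flat plate, 124 mm long (its x) by 84 mm wide (its y), 4 mm thick, dark grey inside a flush 10 mm wide blue border; no raised rim. Origin: centre of its underside on the table (its top is 4 mm above), z up. Its x axis lies within 15 degrees of world +x (straight ahead of the robot).
- green_bay: Parking bay with a green border: a fixed flat plate, 124 mm long (its x) by 84 mm wide (its y), 4 mm thick, dark grey inside a flush 10 mm wide green border; no raised rim. Origin: centre of its underside on the table (its top is 4 mm above), z up. Its x axis lies within 15 degrees of world +x (straight ahead of the robot).
- house: Bystander, loose: toy house, a yellow block 46 x 46 mm with a red gable roof, 60 mm high overall. Origin: centre of its underside. Not to be moved.
- tree: Bystander, loose: toy tree, a green cone on a round brown foot 48 mm across, 68 mm high. Origin: centre of its underside. Not to be moved.
Mind the look-alikes: they are no part of the job. What is shaped like the red_bay but pink or white is not meant.

How it is judged:
By the outcome, as a careful person would: the job done as asked, in the order asked, and still so for the second after the job is handed in, with the robot touching nothing.
It also fails if it takes over 112 s, if anything falls off the work surface, if the arm or the gripper's body presses on something with over 40 N, if the wrist force passes 120 N, or if a joint passes its speed limit or range.

## Working session

There is one attempt and no reset: what is moved stays moved. The work goes in short steps, Python scripts to look and compute and a tool call to move; the robot and the scene stay as the last step left them, time stands still between calls to the robot, and variables do not carry over. Pictures are saved under pics/ and viewed, at most 14 in all, crops included, and the job is handed in when it is done.

Besides the shell and the picture viewer there is one more tool, called after ">>>" as a command line: name --argument value ..., lists and objects as JSON in quotes. jog_arm: Moves the arm, as the interface text tells. Its arguments: {"type":"object","properties":{"series":{"type":"array"}},"required":["series"]}

```bash
ls; mkdir -p pics; cat > h.py <<'E'
import numpy as np, cv2
from bench import ctrl
E
python3 - <<'E'
from h import *
o=ctrl.get_obs(); print(o['time_s'],o['eef_pos'],o['eef_rot'],o['opening'])
for n in ('top','side'):
    c=ctrl.camera(n); cv2.imwrite(f'pics/{n}0.png',c['frame']); np.savez(f'{n}0.npz',**c)
    print(n,{k:c[k] for k in c if k not in('frame','z_map')})
E
```

```text
pics
0.0 [ 0.24052257 -0.52166101  0.23038406] [-8.89925129e-04  9.76787338e-01  2.14209487e-01 -1.36358092e-05] 0.999571656924685
top {'fx': 358.64963869549945, 'fy': 358.64963869549945, 'cx': 250.20788742538983, 'cy': 190.02904696659684, 'k1': -0.07990384300032631, 'xyz': array([ 0.3818996 , -0.06164611,  1.06815158]), 'rotation': array([-0.03419811,  0.71327454, -0.69921439,  0.0341929 ])}
side {'fx': 483.7957388504356, 'fy': 483.7957388504356, 'cx': 253.4634225629391, 'cy': 194.1192941289696, 'k1': 0.026781568864885096, 'xyz': array([0.13832646, 1.18259649, 0.89971347]), 'rotation': array([ 0.05855619, -0.11133583,  0.87808591, -0.46167158])}
```

View pics/top0.png

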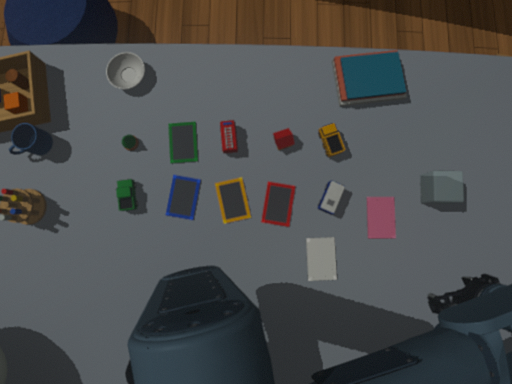

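View pics/side0.png

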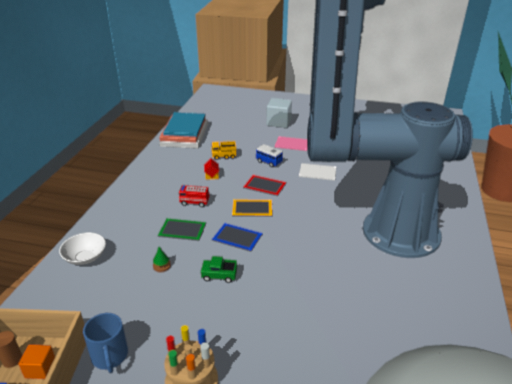

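Top view: the bays are green (183,142), blue (184,197), yellow (233,200) and red (279,204). The vehicles are the fire engine (229,137), truck (332,140), bus (332,197) and pickup (126,194). The house is at (284,139) and the tree at (129,142). The side view shows the same layout, with the pink and white decoy plates near the bus.

```bash
cat > h.py <<'E'
import numpy as np, cv2
from scipy.spatial.transform import Rotation as R
from bench import ctrl
def rot(q): q=np.asarray(q); return R.from_quat([q[1],q[2],q[3],q[0]]).as_matrix()
def rays(c,uv):
    K=np.array([[c['fx'],0,c['cx']],[0,c['fy'],c['cy']],[0,0,1.]])
    p=cv2.undistortPoints(np.asarray(uv,float).reshape(-1,1,2),K,np.array([float(c['k1']),0,0,0]))[:,0]
    return np.c_[p,np.ones(len(p))]
def plane(c,uv,z):
    d=rays(c,uv)@rot(c['rotation']).T; o=np.asarray(c['xyz'])
    return o+d*((z-o[2])/d[:,2])[:,None]
def cloud(c):
    z=c['z_map']; v,u=np.mgrid[:z.shape[0],:z.shape[1]]
    uv=np.c_[u.ravel(),v.ravel()]
    P=(rays(c,uv)*z.reshape(-1,1))@rot(c['rotation']).T+np.asarray(c['xyz'])
    P[z.ravel()==0]=np.nan
    return P.reshape(*z.shape,3)
def rect(P):
    # min-area rectangle of xy points (m): centre, long axis angle deg in (-90,90], sizes mm
    (x,y),(w,h),a=cv2.minAreaRect((np.asarray(P)[:,:2]*1000).astype(np.float32))
    if w<h: w,h,a=h,w,a+90
    a=(a+90)%180-90
    return np.round([x,y,a,w,h],1)
HUE={'yellow':(15,30),'red':(0,8),'blue':(108,128),'green':(50,80)}
def bay(c,name,seed,z=.004):
    hsv=cv2.cvtColor(c['frame'],cv2.COLOR_BGR2HSV); lo,hi=HUE[name]
    h=hsv[...,0].astype(int); 
    if name=='red': h=np.where(h>172,0,h)
    m=((h>=lo)&(h<=hi)&(hsv[...,1]>120)&(hsv[...,2]>60)).astype(np.uint8)
    box=np.zeros_like(m); u,v=seed; box[v-32:v+33,u-27:u+28]=1
    cs,_=cv2.findContours(m*box,cv2.RETR_EXTERNAL,cv2.CHAIN_APPROX_NONE)
    k=max(cs,key=cv2.contourArea)
    return rect(plane(c,k[:,0],z)), m
def veh(c,xy,zmin=.012,r=.065,zmax=.09):
    P=cloud(c).reshape(-1,3); P=P[np.isfinite(P[:,0])]
    s=P[(np.hypot(*(P[:,:2]-xy).T)<r)&(P[:,2]>zmin)&(P[:,2]<zmax)]
    return rect(s),s
E
python3 - <<'E'
from h import *
c=dict(np.load('top0.npz')); s=dict(np.load('side0.npz'))
P=cloud(c); print('table z', np.nanmedian(P[100:115,200:300,2]))
for n,u in dict(green=(183,142),blue=(184,197),yellow=(233,200),red=(279,204)).items():
    print(n,bay(c,n,u)[0], 'depth z',np.nanmedian(P[u[1]-8:u[1]+8,u[0]-5:u[0]+5,2])*1e3)
Q=cloud(s); 
for n,u in dict(fire=(229,137),truck=(332,140),bus=(332,197),pickup=(126,194),house=(284,139),tree=(129,142)).items():
    xy=plane(c,[u],.03)[0,:2]
    for z in(.008,.015): r,p=veh(c,xy,z); print(n,z,r,'n',len(p),'zmax',p[:,2].max()*1e3, 'side',veh(s,xy,z)[0])
E
```

```text
table z -0.0012324971853319155
green [627.9 146.8   5.3 120.2  81.3] depth z 2.309443667882549
blue [460.6 140.1  -8.8 122.4  84. ] depth z 2.320604174998131
yellow [454.8  -8.4  13.7 124.   84.2] depth z 2.5399151371350293
red [ 445.9 -144.3   -8.4  122.5   83.7] depth z 2.872750259392376
fire 0.008 [639.6   5.8   6.8  91.4  47.1] n 517 zmax 58.677304532486204 side [635.5  11.4   6.8  91.4  54.4]
fire 0.015 [639.6   5.8   6.8  91.4  47.1] n 509 zmax 58.677304532486204 side [635.5  11.4   6.8  91.4  54.4]
truck 0.008 [ 637.3 -296.1   20.6   89.9   48.7] n 599 zmax 56.97817516682902 side [ 633.1 -294.    22.2   89.3   60.3]
truck 0.015 [ 637.3 -296.    21.    90.1   48.4] n 577 zmax 56.97817516682902 side [ 633.1 -294.    22.2   89.3   60.3]
bus 0.008 [ 467.2 -294.   -23.3   87.7   46.4] n 539 zmax 59.072333237577546 side [ 460.1 -292.1  -22.    92.7   58.4]
bus 0.015 [ 467.1 -294.2  -23.3   87.7   46. ] n 530 zmax 59.072333237577546 side [ 459.2 -292.5  -24.8   92.4   56.6]
pickup 0.008 [462.5 304.1   8.4  88.6  49.4] n 572 zmax 54.64836090923364 side [457.3 306.8   8.2  89.7  52.2]
pickup 0.015 [462.5 304.3   8.4  88.6  48.8] n 549 zmax 54.64836090923364 side [457.4 306.7   8.1  89.7  52.2]
house 0.008 [ 636.6 -156.    20.7   52.7   50.4] n 326 zmax 61.95181892412549 side [ 632.5 -151.3  -72.    58.3   48.5]
house 0.015 [ 636.6 -156.    20.7   52.7   50.4] n 323 zmax 61.95181892412549 side [ 632.5 -151.3  -72.    58.3   48.5]
tree 0.008 [622.5 304.1 -22.9  43.8  37.8] n 172 zmax 69.14755733222688 side [614.4 318.6  27.7  42.7  33.7]
tree 0.015 [622.6 305.  -22.9  43.2  36.1] n 165 zmax 69.14755733222688 side [615.5 318.8  22.7  40.1  29.8]
```

```bash
cat >> h.py <<'E'
def go(x,y,z,psi):
    "turn rz first, then shift tx,ty,tz (mm) to TCP target (mm, deg), tool down"
    o=ctrl.get_obs(); M=rot(o['eef_rot']); p0=np.degrees(np.arctan2(M[1,0],M[0,0]))
    d=np.array([x,y,z])-1e3*np.asarray(o['eef_pos']); a=np.radians(psi)
    k=(p0-psi+90)%180-90; 
    if abs(k-(p0-psi))>1: a+=np.pi
    # tilt: rotation bringing tool z to straight down, in tool axes
    t=np.cross([0,0,1],M.T@[0,0,-1])
    print('t',round(o['time_s'],2),'at',np.round(1e3*np.asarray(o['eef_pos']),1),'psi',round(p0,2),'rz',round(np.radians(k),3),
      'tx %.1f ty %.1f tz %.1f'%(d[0]*np.cos(a)+d[1]*np.sin(a), d[0]*np.sin(a)-d[1]*np.cos(a), -d[2]),'tilt',np.round(t,4),'open',round(float(o['opening']),3),'F',np.round(o['grasp_force'],1))
E
python3 -c "
from h import *
go(639,6,120,6.8)"
```

```text
t 0.1 at [ 240.5 -521.7  230.5] psi 24.74 rz 0.313 tx 458.1 ty -476.8 tz 110.5 tilt [-0.0016 -0.0003  0.    ] open 0.997 F 0.0
```

>>> jog_arm --series '[[[0,0,0,0,0,0.104,85],[0,0,0,0,0,0.104,85],[0,0,0,0,0,0.105,85],[30,-31,6,0,0,0,85],[30,-31,6,0,0,0,85],[30,-31,6,0,0,0,85],[30,-31,6,0,0,0,85],[30,-31,6,0,0,0,85],[30,-31,6,0,0,0,85],[30,-31,6,0,0,0,85]]]'

```text
time_s: 1.1
eef_pos: [0.4241, -0.2802, 0.1888]
eef_rot: [-0.0, 0.998, 0.059, -0.0]
wrist_force: [1.1, 0.1, -0.3]
opening: 0.993
grasp_force: 0.0
```

>>> jog_arm --series '[[[30,-31,6,0,0,0,85],[30,-31,6,0,0,0,85],[30,-31,6,0,0,0,85],[30,-31,6,0,0,0,85],[30,-31,6,0,0,0,85],[30,-31,6,0,0,0,85],[30,-31,6,0,0,0,85],[28,-30,8,0,0,0,85],[0,0,6,0,0,0,85],[0,0,0,0,0,0,85]]]'

```text
time_s: 2.1
eef_pos: [0.6295, -0.0073, 0.1314]
eef_rot: [-0.0, 0.998, 0.06, -0.002]
wrist_force: [-1.8, -0.1, 0.4]
opening: 1.001
grasp_force: 0.0
```

```bash
python3 -c "
from h import *
go(639,6,4,6.8)"
```

```text
t 2.1 at [629.5  -7.3 131.4] psi 6.93 rz 0.002 tx 11.0 ty -12.1 tz 127.4 tilt [-0.0008  0.0033  0.    ] open 1.001 F 0.0
```

>>> jog_arm --series '[[[5.5,-6,10,0,0.003,0,85],[5.5,-6,20,0,0,0,85],[0,0,25,0,0,0,85],[0,0,25,0,0,0,85],[0,0,20,0,0,0,85],[0,0,15,0,0,0,85],[0,0,8,0,0,0,85],[0,0,4,0,0,0,85],[0,0,0,0,0,0,85],[0,0,0,0,0,0,60]]]'

```text
time_s: 3.1
eef_pos: [0.6412, 0.0046, 0.0074]
eef_rot: [0.0, 0.998, 0.059, 0.002]
wrist_force: [0.0, -0.5, 0.4]
opening: 0.852
grasp_force: 0.0
```

>>> jog_arm --series '[[[0,0,0,0,0,0,50],[0,0,0,0,0,0,46],[0,0,0,0,0,0,42],[0,0,0,0,0,0,38],[0,0,0,0,0,0,34],[0,0,0,0,0,0,30],[0,0,0,0,0,0,30],[0,0,0,0,0,0,30],[0,0,-5,0,0,0,30],[0,0,-10,0,0,0,30]]]'

```text
time_s: 4.1
eef_pos: [0.6391, 0.0051, 0.0205]
eef_rot: [-0.0, 0.998, 0.059, 0.0]
wrist_force: [-0.4, -0.5, -1.3]
opening: 0.528
grasp_force: 61.4
```

```bash
python3 -c "
from h import *
go(446,-144,110,-8.4)"
```

```text
t 4.1 at [639.1   5.1  20.5] psi 6.81 rz 0.265 tx -169.3 ty 175.7 tz -89.5 tilt [-0.0008 -0.0004  0.    ] open 0.528 F 61.4
```

>>> jog_arm --series '[[[0,0,-20,0,0,0,30],[0,0,-30,0,0,0.06,30],[0,0,-30,0,0,0.07,30],[0,0,-10,0,0,0.07,30],[0,0,0,0,0,0.065,30],[-28,29,0,0,0,0,30],[-28,29,0,0,0,0,30],[-28,29,0,0,0,0,30],[-28,29,0,0,0,0,30],[-28,29,0,0,0,0,30]]]'

```text
time_s: 5.1
eef_pos: [0.479, -0.1189, 0.1112]
eef_rot: [-0.0, 0.997, -0.073, 0.002]
wrist_force: [0.2, -1.1, -1.4]
opening: 0.525
grasp_force: 61.6
```

>>> jog_arm --series '[[[-20,21,0,0,0,0,30],[-9,10,0,0,0,0,30],[0,0,10,0,0,0,30],[0,0,15,0,0,0,30],[0,0,15,0,0,0,30],[0,0,15,0,0,0,30],[0,0,10,0,0,0,30],[0,0,5,0,0,0,30],[0,0,0,0,0,0,30],[0,0,0,0,0,0,30]]]'

```text
time_s: 6.1
eef_pos: [0.4479, -0.1446, 0.041]
eef_rot: [-0.0, 0.997, -0.073, 0.002]
wrist_force: [0.6, -0.2, -1.4]
opening: 0.524
grasp_force: 61.7
```

```bash
python3 -c "
from h import *
go(445.5,-144,10,-8.4)"
```

```text
t 6.1 at [ 447.9 -144.6   41. ] psi -8.36 rz 0.001 tx -2.5 ty -0.3 tz 31.0 tilt [-0.0006 -0.0035  0.    ] open 0.524 F 61.7
```

>>> jog_arm --series '[[[-2.5,0,8,0,-0.003,0,30],[0,0,9,0,0,0,30],[0,0,6,0,0,0,30],[0,0,4,0,0,0,30],[0,0,2,0,0,0,30],[0,0,1,0,0,0,30],[0,0,0,0,0,0,30],[0,0,0,0,0,0,30],[0,0,0,0,0,0,30],[0,0,0,0,0,0,30]]]'

```text
time_s: 7.1
eef_pos: [0.4445, -0.1441, 0.0114]
eef_rot: [-0.001, 0.997, -0.073, -0.001]
wrist_force: [-6.7, 2.3, 11.8]
opening: 0.528
grasp_force: 63.6
```

>>> jog_arm --series '[[[0,0,0,0,0,0,60],[0,0,0,0,0,0,75],[0,0,0,0,0,0,80],[0,0,0,0,0,0,80],[0,0,-10,0,0,0,80],[0,0,-20,0,0,0,80],[0,0,-40,0,0,0,85],[0,0,-40,0,0,0,85],[-40,0,-20,0,0,0,85],[-40,0,0,0,0,0,85]]]'

```text
time_s: 8.1
eef_pos: [0.3674, -0.1342, 0.1446]
eef_rot: [0.002, 0.997, -0.072, 0.003]
wrist_force: [-0.7, -1.0, 0.8]
opening: 0.997
grasp_force: 0.0
```

>>> jog_arm --series '[[[0,45,0,0,0,0,85],[0,45,0,0,0,0,85],[0,45,0,0,0,0,85],[0,45,0,0,0,0,85],[0,45,0,0,0,0,85],[0,0,0,0,0,0,85],[0,0,0,0,0,0,85],[0,0,0,0,0,0,85],[0,0,0,0,0,0,85],[0,0,0,0,0,0,85]]]'

```text
time_s: 9.1
eef_pos: [0.3334, -0.3542, 0.1406]
eef_rot: [-0.0, 0.997, -0.072, 0.0]
wrist_force: [-0.9, -0.5, 0.3]
opening: 0.991
grasp_force: 0.0
```

```bash
python3 -c "
from h import *
c=ctrl.camera('top'); cv2.imwrite('pics/top1.png',c['frame'])
for n,xy in dict(fire=(446,-144),truck=(637,-296),bus=(467,-294)).items(): print(n,[veh(c,np.array(xy)/1e3,z)[0] for z in(.015,.025)])
print(bay(c,'red',(279,204))[0])
s=ctrl.camera('side');cv2.imwrite('pics/side1.png',s['frame'])
go(467,-294,4,-23.3)"
```

```text
fire [array([ 443.2, -145.7,   -8.6,   89.3,   46.5]), array([ 443.1, -145.9,   -8.6,   89.3,   46.2])]
truck [array([ 637. , -296.3,   20.8,   89.4,   48.3]), array([ 637. , -296.3,   20.8,   89.4,   48.3])]
bus [array([ 467.2, -294. ,  -22.8,   87.5,   46.7]), array([ 467.1, -294.2,  -22.8,   87.5,   46.2])]
[ 445.9 -144.3   -8.4  122.5   83.6]
t 9.2 at [ 333.4 -354.6  140.6] psi -8.3 rz 0.262 tx 98.8 ty -108.5 tz 136.6 tilt [-0.0007  0.      0.    ] open 0.996 F 0.0
```

View pics/top1.png

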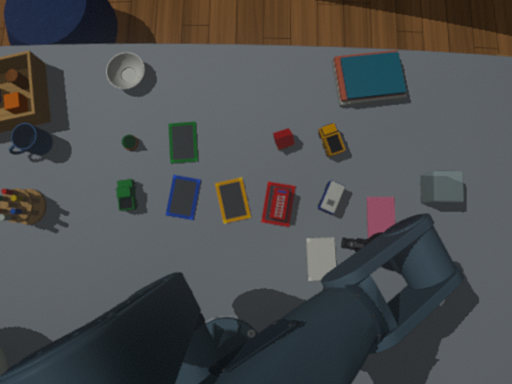

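The fire engine stands in the red bay at (279,205), within about 3 mm and 0.2° of centred. The bus, still at (332,197), is next.

>>> jog_arm --series '[[[0,0,0,0,0,0.085,85],[0,0,0,0,0,0.085,85],[0,0,0,0,0,0.088,85],[24.5,-26.5,5,0,0,0,85],[24.5,-26.5,5,0,0,0,85],[24.5,-26.5,5,0,0,0,85],[24.5,-26.5,5,0,0,0,85],[0,0,20,0,0,0,85],[0,0,20,0,0,0,85],[0,0,0,0,0,0,85]]]'

```text
time_s: 10.2
eef_pos: [0.4635, -0.294, 0.0778]
eef_rot: [-0.002, 0.98, -0.2, -0.002]
wrist_force: [-0.2, -0.4, -0.5]
opening: 0.99
grasp_force: 0.0
```

```bash
python3 -c "
from h import *
go(467,-292.5,4,-23)"
```

```text
t 10.2 at [ 463.5 -294.    77.8] psi -23.08 rz -0.001 tx 2.7 ty -2.8 tz 73.8 tilt [-0.0028  0.0056  0.    ] open 0.99 F 0.0
```

>>> jog_arm --series '[[[2,-2.5,12,0,0,0,85],[1,0,15,0,0,0,85],[0,0,15,0,0,0,85],[0,0,15,0,0,0,85],[0,0,10,0,0,0,85],[0,0,6,0,0,0,85],[0,0,2,0,0,0,85],[0,0,0,0,0,0,85],[0,0,0,0,0,0,85],[0,0,0,0,0,0,60]]]'

```text
time_s: 11.2
eef_pos: [0.469, -0.2955, 0.0062]
eef_rot: [-0.0, 0.98, -0.201, 0.0]
wrist_force: [-0.4, -0.9, 1.0]
opening: 0.854
grasp_force: 0.0
```

>>> jog_arm --series '[[[0,0,0,0,0,0,50],[0,0,0,0,0,0,46],[0,0,0,0,0,0,42],[0,0,0,0,0,0,38],[0,0,0,0,0,0,34],[0,0,0,0,0,0,30],[0,0,0,0,0,0,30],[0,0,0,0,0,0,30],[0,0,0,0,0,0,30],[0,0,0,0,0,0,30]]]'

```text
time_s: 12.2
eef_pos: [0.4689, -0.2954, 0.0062]
eef_rot: [-0.0, 0.98, -0.201, 0.0]
wrist_force: [-0.9, 1.7, 6.5]
opening: 0.527
grasp_force: 61.4
```

```bash
python3 -c "
from h import *
go(460.6,141.6,110,-8.8)"
```

```text
t 12.2 at [ 468.9 -295.4    6.2] psi -23.16 rz -0.251 tx -75.1 ty -430.6 tz -103.8 tilt [-0.0005 -0.0005  0.    ] open 0.527 F 61.4
```

>>> jog_arm --series '[[[0,0,-15,0,0,0,30],[0,0,-30,0,0,-0.06,30],[0,0,-30,0,0,-0.065,30],[0,0,-25,0,0,-0.065,30],[0,0,-8,0,0,-0.06,30],[-6,-35,0,0,0,0,30],[-7,-40,0,0,0,0,30],[-7,-40,0,0,0,0,30],[-7,-40,0,0,0,0,30],[-7,-40,0,0,0,0,30]]]'

```text
time_s: 13.2
eef_pos: [0.4646, -0.0958, 0.1144]
eef_rot: [-0.0, 0.997, -0.077, 0.0]
wrist_force: [-0.0, -0.0, -0.3]
opening: 0.531
grasp_force: 61.6
```

>>> jog_arm --series '[[[-7,-40,0,0,0,0,30],[-7,-40,0,0,0,0,30],[-7,-40,0,0,0,0,30],[-7,-40,0,0,0,0,30],[-7,-40,0,0,0,0,30],[-4,-35,0,0,0,0,30],[0,0,15,0,0,0,30],[0,0,20,0,0,0,30],[0,0,20,0,0,0,30],[0,0,10,0,0,0,30]]]'

```text
time_s: 14.2
eef_pos: [0.4613, 0.141, 0.0479]
eef_rot: [-0.0, 0.997, -0.077, -0.001]
wrist_force: [-0.6, 0.3, -1.4]
opening: 0.525
grasp_force: 61.7
```

>>> jog_arm --series '[[[0,0,5,0,0,0,30],[0,0,0,0,0,0,30],[0,0,0,0,0,0,30],[0,0,0,0,0,0,30],[0,0,0,0,0,0,30],[0,0,0,0,0,0,30],[0,0,0,0,0,0,30],[0,0,0,0,0,0,30],[0,0,0,0,0,0,30],[0,0,0,0,0,0,30]]]'

```text
time_s: 15.2
eef_pos: [0.4625, 0.1409, 0.0439]
eef_rot: [-0.0, 0.997, -0.077, -0.0]
wrist_force: [0.0, -0.3, -1.0]
opening: 0.529
grasp_force: 61.7
```

```bash
python3 -c "
from h import *
go(462.5,141.6,10.5,-8.8)"
```

```text
t 15.2 at [462.5 140.9  43.9] psi -8.84 rz -0.001 tx -0.1 ty -0.7 tz 33.4 tilt [-0.0008  0.0002  0.    ] open 0.529 F 61.7
```

>>> jog_arm --series '[[[0,-0.7,8,0,0,0,30],[0,0,9,0,0,0,30],[0,0,7,0,0,0,30],[0,0,5,0,0,0,30],[0,0,2.5,0,0,0,30],[0,0,1.5,0,0,0,30],[0,0,0,0,0,0,30],[0,0,0,0,0,0,30],[0,0,0,0,0,0,45],[0,0,0,0,0,0,60]]]'

```text
time_s: 16.2
eef_pos: [0.4629, 0.1416, 0.0112]
eef_rot: [-0.0, 0.997, -0.077, 0.0]
wrist_force: [-0.2, 0.3, -0.5]
opening: 0.682
grasp_force: 0.0
```

>>> jog_arm --series '[[[0,0,0,0,0,0,75],[0,0,0,0,0,0,80],[0,0,0,0,0,0,80],[0,0,-10,0,0,0,80],[0,0,-20,0,0,0,80],[0,0,-40,0,0,0,85],[0,0,-40,0,0,0,85],[0,-40,-10,0,0,0,85],[0,-40,0,0,0,0,85],[0,-40,0,0,0,0,85]]]'

```text
time_s: 17.2
eef_pos: [0.482, 0.2615, 0.1331]
eef_rot: [-0.001, 0.997, -0.078, 0.001]
wrist_force: [0.7, 0.1, 0.4]
opening: 0.994
grasp_force: 0.0
```

```bash
python3 -c "
from h import *
go(462.5,305.8,110,8.4)"
```

```text
t 17.2 at [482.  261.5 133.1] psi -8.9 rz -0.302 tx -12.8 ty -46.7 tz 23.1 tilt [-0.002  -0.0026  0.    ] open 0.994 F 0.0
```

Now the pickup.

>>> jog_arm --series '[[[0,0,0,0,0,-0.1,85],[0,0,0,0,0,-0.1,85],[0,0,0,0,0,-0.102,85],[-6,-23,10,0,0,0,85],[-6,-23,13,0,0,0,85],[0,0,20,0,0,0,85],[0,0,10,0,0,0,85],[0,0,0,0,0,0,85],[0,0,0,0,0,0,85],[0,0,0,0,0,0,85]]]'

```text
time_s: 18.2
eef_pos: [0.4633, 0.3038, 0.0792]
eef_rot: [-0.001, 0.997, 0.074, 0.001]
wrist_force: [-0.2, 0.0, 0.3]
opening: 0.995
grasp_force: 0.0
```

```bash
python3 -c "
from h import *
c=ctrl.camera('top'); print('bus',veh(c,np.array([.46,.14]),.015)[0],'pick',veh(c,np.array([.462,.304]),.015,zmax=.06)[0])
go(462.5,305.8,5,8.4)"
```

```text
bus [461.3 139.6  -8.2  86.5  47. ] pick [462.3 304.6   8.8  87.5  48.6]
t 18.25 at [463.3 303.8  79.1] psi 8.43 rz 0.001 tx -0.5 ty -2.1 tz 74.1 tilt [-0.0011 -0.0019  0.    ] open 0.999 F 0.0
```

>>> jog_arm --series '[[[-0.5,-2,12,0,0,0,85],[0,0,15,0,0,0,85],[0,0,15,0,0,0,85],[0,0,15,0,0,0,85],[0,0,9,0,0,0,85],[0,0,6,0,0,0,85],[0,0,2,0,0,0,85],[0,0,0,0,0,0,85],[0,0,0,0,0,0,85],[0,0,0,0,0,0,60]]]'

```text
time_s: 19.25
eef_pos: [0.4621, 0.3061, 0.0047]
eef_rot: [-0.001, 0.997, 0.074, 0.001]
wrist_force: [-0.1, -0.7, 0.3]
opening: 0.849
grasp_force: 0.0
```

>>> jog_arm --series '[[[0,0,0,0,0,0,50],[0,0,0,0,0,0,46],[0,0,0,0,0,0,42],[0,0,0,0,0,0,38],[0,0,0,0,0,0,34],[0,0,0,0,0,0,30],[0,0,0,0,0,0,30],[0,0,0,0,0,0,30],[0,0,0,0,0,0,30],[0,0,0,0,0,0,30]]]'

```text
time_s: 20.25
eef_pos: [0.462, 0.306, 0.0046]
eef_rot: [-0.0, 0.997, 0.074, 0.0]
wrist_force: [-1.0, 0.0, 6.2]
opening: 0.527
grasp_force: 61.5
```

```bash
python3 -c "
from h import *
go(627.9,148.3,110,5.3)"
```

```text
t 20.25 at [462.  306.    4.6] psi 8.47 rz 0.055 tx 150.7 ty 172.3 tz -105.4 tilt [-0.0009 -0.0009  0.    ] open 0.527 F 61.5
```

>>> jog_arm --series '[[[0,0,-15,0,0,0,30],[0,0,-30,0,0,0.025,30],[0,0,-30,0,0,0.03,30],[0,0,-25,0,0,0,30],[0,0,-5,0,0,0,30],[25,28.7,0,0,0,0,30],[25,28.7,0,0,0,0,30],[25,28.7,0,0,0,0,30],[25,28.7,0,0,0,0,30],[25,28.7,0,0,0,0,30]]]'

```text
time_s: 21.25
eef_pos: [0.5995, 0.1732, 0.1078]
eef_rot: [-0.0, 0.999, 0.046, -0.001]
wrist_force: [-0.2, 1.3, -1.2]
opening: 0.525
grasp_force: 61.5
```

>>> jog_arm --series '[[[25,28.7,0,0,0,0,30],[0,0,10,0,0,0,30],[0,0,20,0,0,0,30],[0,0,20,0,0,0,30],[0,0,15,0,0,0,30],[0,0,5,0,0,0,30],[0,0,0,0,0,0,30],[0,0,0,0,0,0,30],[0,0,0,0,0,0,30],[0,0,0,0,0,0,30]]]'

```text
time_s: 22.25
eef_pos: [0.6276, 0.1484, 0.04]
eef_rot: [-0.0, 0.999, 0.046, 0.001]
wrist_force: [0.3, -0.1, -1.8]
opening: 0.53
grasp_force: 61.6
```

```bash
python3 -c "
from h import *
go(627.5,148.3,9,5.3)"
```

```text
t 22.25 at [627.6 148.4  40. ] psi 5.32 rz 0.0 tx -0.1 ty 0.1 tz 31.0 tilt [-0.0007 -0.0019  0.    ] open 0.53 F 61.6
```

>>> jog_arm --series '[[[0,0,8,0,0,0,30],[0,0,9,0,0,0,30],[0,0,6,0,0,0,30],[0,0,4,0,0,0,30],[0,0,2.5,0,0,0,30],[0,0,1.5,0,0,0,30],[0,0,0,0,0,0,30],[0,0,0,0,0,0,30],[0,0,0,0,0,0,45],[0,0,0,0,0,0,60]]]'

```text
time_s: 23.25
eef_pos: [0.6274, 0.1483, 0.0083]
eef_rot: [-0.0, 0.999, 0.046, 0.001]
wrist_force: [-0.0, 0.1, 0.1]
opening: 0.685
grasp_force: 0.0
```

>>> jog_arm --series '[[[0,0,0,0,0,0,75],[0,0,0,0,0,0,80],[0,0,0,0,0,0,80],[0,0,-10,0,0,0,80],[0,0,-20,0,0,0,80],[0,0,-40,0,0,0,85],[0,0,-40,0,0,0,85],[0,40,-10,0,0,0,85],[0,40,0,0,0,0,85],[0,40,0,0,0,0,85]]]'

```text
time_s: 24.25
eef_pos: [0.6388, 0.0277, 0.1299]
eef_rot: [-0.0, 0.999, 0.047, 0.001]
wrist_force: [0.4, 1.0, -0.3]
opening: 0.996
grasp_force: 0.0
```

```bash
python3 -c "
from h import *
go(637,-294.7,110,20.8)"
```

```text
t 24.25 at [638.8  27.7 129.9] psi 5.39 rz -0.269 tx -116.1 ty 300.8 tz 19.9 tilt [-0.     -0.0029  0.    ] open 0.996 F 0.0
```

>>> jog_arm --series '[[[0,0,0,0,0,-0.09,85],[0,0,0,0,0,-0.09,85],[0,0,0,0,0,-0.089,85],[-14,37,0,0,0,0,85],[-14,37,0,0,0,0,85],[-14,37,0,0,0,0,85],[-14,37,0,0,0,0,85],[-14,37,0,0,0,0,85],[-14,37,0,0,0,0,85],[-14,37,0,0,0,0,85]]]'

```text
time_s: 25.25
eef_pos: [0.638, -0.2499, 0.1285]
eef_rot: [-0.0, 0.984, 0.18, 0.0]
wrist_force: [0.5, 0.8, -0.1]
opening: 0.997
grasp_force: 0.0
```

>>> jog_arm --series '[[[-14,35,10,0,0,0,85],[0,0,20,0,0,0,85],[0,0,20,0,0,0,85],[0,0,0,0,0,0,85],[0,0,0,0,0,0,85],[0,0,0,0,0,0,85],[0,0,0,0,0,0,85],[0,0,0,0,0,0,85],[0,0,0,0,0,0,85],[0,0,0,0,0,0,85]]]'

```text
time_s: 26.25
eef_pos: [0.6375, -0.2858, 0.0779]
eef_rot: [-0.0, 0.984, 0.18, 0.0]
wrist_force: [-0.7, -0.2, -0.1]
opening: 0.995
grasp_force: 0.0
```

```bash
python3 -c "
from h import *
c=ctrl.camera('top'); print('pick',veh(c,np.array([.628,.147]),.015)[0],'bus',veh(c,np.array([.46,.14]),.015)[0])
go(637,-294.7,5,20.8)"
```

```text
pick [626.1 146.3   5.1  90.2  47.4] bus [461.3 139.5  -8.4  86.6  46.4]
t 26.3 at [ 637.4 -285.8   77.7] psi 20.73 rz -0.001 tx -3.5 ty 8.1 tz 72.7 tilt [-0.0006 -0.0004  0.    ] open 0.995 F 0.0
```

>>> jog_arm --series '[[[-3.5,8,12,0,0,0,85],[0,0,15,0,0,0,85],[0,0,15,0,0,0,85],[0,0,13,0,0,0,85],[0,0,9,0,0,0,85],[0,0,6,0,0,0,85],[0,0,2,0,0,0,85],[0,0,0,0,0,0,85],[0,0,0,0,0,0,85],[0,0,0,0,0,0,60]]]'

```text
time_s: 27.3
eef_pos: [0.6374, -0.2949, 0.0065]
eef_rot: [0.0, 0.984, 0.18, 0.001]
wrist_force: [0.2, -0.3, -0.5]
opening: 0.848
grasp_force: 0.0
```

>>> jog_arm --series '[[[0,0,0,0,0,0,50],[0,0,0,0,0,0,46],[0,0,0,0,0,0,42],[0,0,0,0,0,0,38],[0,0,0,0,0,0,34],[0,0,0,0,0,0,30],[0,0,0,0,0,0,30],[0,0,0,0,0,0,30],[0,0,0,0,0,0,30],[0,0,0,0,0,0,30]]]'

```text
time_s: 28.3
eef_pos: [0.6373, -0.2948, 0.0062]
eef_rot: [-0.0, 0.984, 0.18, 0.0]
wrist_force: [-1.2, -0.5, 5.7]
opening: 0.532
grasp_force: 61.5
```

```bash
python3 -c "
from h import *
go(454.8,-7,110,13.7)"
```

```text
t 28.3 at [ 637.3 -294.8    6.2] psi 20.73 rz 0.123 tx -109.1 ty -322.8 tz -103.8 tilt [ 0.0001 -0.0009  0.    ] open 0.532 F 61.5
```

>>> jog_arm --series '[[[0,0,-15,0,0,0,30],[0,0,-30,0,0,0.04,30],[0,0,-30,0,0,0.04,30],[0,0,-25,0,0,0.043,30],[0,0,-5,0,0,0,30],[-12,-36,0,0,0,0,30],[-12,-36,0,0,0,0,30],[-12,-36,0,0,0,0,30],[-12,-36,0,0,0,0,30],[-12,-36,0,0,0,0,30]]]'

```text
time_s: 29.3
eef_pos: [0.534, -0.1322, 0.1093]
eef_rot: [-0.001, 0.993, 0.12, -0.001]
wrist_force: [0.2, 0.9, -0.8]
opening: 0.533
grasp_force: 61.9
```

>>> jog_arm --series '[[[-12,-36,0,0,0,0,30],[-12,-36,0,0,0,0,30],[-12,-36,0,0,0,0,30],[-12,-35,0,0,0,0,30],[0,0,15,0,0,0,30],[0,0,25,0,0,0,30],[0,0,20,0,0,0,30],[0,0,10,0,0,0,30],[0,0,0,0,0,0,30],[0,0,0,0,0,0,30]]]'

```text
time_s: 30.3
eef_pos: [0.4556, -0.0064, 0.0409]
eef_rot: [-0.0, 0.993, 0.119, -0.0]
wrist_force: [-0.2, 0.5, -0.6]
opening: 0.534
grasp_force: 62.1
```

```bash
python3 -c "
from h import *
go(455.5,-7,10.5,13.7)"
```

```text
t 30.3 at [455.6  -6.4  40.9] psi 13.69 rz -0.0 tx -0.2 ty 0.6 tz 30.4 tilt [-0.001   0.0002  0.    ] open 0.534 F 62.1
```

>>> jog_arm --series '[[[0,0.5,8,0,0,0,30],[0,0,9,0,0,0,30],[0,0,6,0,0,0,30],[0,0,4,0,0,0,30],[0,0,2,0,0,0,30],[0,0,1,0,0,0,30],[0,0,0,0,0,0,30],[0,0,0,0,0,0,30],[0,0,0,0,0,0,45],[0,0,0,0,0,0,60]]]'

```text
time_s: 31.3
eef_pos: [0.456, -0.0068, 0.0111]
eef_rot: [-0.0, 0.993, 0.119, 0.0]
wrist_force: [-0.6, -0.3, 0.1]
opening: 0.684
grasp_force: 0.0
```

>>> jog_arm --series '[[[0,0,0,0,0,0,75],[0,0,0,0,0,0,80],[0,0,0,0,0,0,80],[0,0,-10,0,0,0,80],[0,0,-20,0,0,0,80],[0,0,-40,0,0,0,85],[0,0,-40,0,0,0,85],[-10,40,-10,0,0,0,85],[-10,40,0,0,0,0,85],[-10,40,0,0,0,0,85]]]'

```text
time_s: 32.3
eef_pos: [0.4555, -0.1319, 0.1326]
eef_rot: [0.001, 0.993, 0.12, 0.001]
wrist_force: [0.4, 0.3, 0.4]
opening: 0.994
grasp_force: 0.0
```

>>> jog_arm --series '[[[-10,40,0,0,0,0,85],[-10,40,0,0,0,0,85],[-10,40,0,0,0,0,85],[-10,40,0,0,0,0,85],[-10,40,0,0,0,0,85],[0,40,0,0,0,0,85],[0,0,0,0,0,0,85],[0,0,0,0,0,0,85],[0,0,0,0,0,0,85],[0,0,0,0,0,0,85]]]'

```text
time_s: 33.3
eef_pos: [0.4631, -0.3741, 0.1306]
eef_rot: [-0.001, 0.993, 0.12, -0.0]
wrist_force: [0.7, -0.7, -0.3]
opening: 0.997
grasp_force: 0.0
```

```bash
python3 -c "
from h import *
c=ctrl.camera('top'); cv2.imwrite('pics/top2.png',c['frame'])
B=dict(green=(183,142),blue=(184,197),yellow=(233,200),red=(279,204))
for n,u in B.items():
    b=bay(c,n,u)[0]
    print(n,b,veh(c,plane(c,[u],.03)[0,:2],.015)[0])
for n,u in dict(house=(284,139),tree=(129,142)).items(): print(n,veh(c,plane(c,[u],.03)[0,:2],.015)[0])
s=ctrl.camera('side'); cv2.imwrite('pics/side2.png',s['frame'])
go(445,-143,4,-8.4)"
```

```text
green [627.5 147.3   5.  120.7  81. ] [626.5 146.3   5.7  90.7  47.2]
blue [460.6 140.2  -8.8 122.5  83.9] [461.2 139.   -8.1  86.4  47.2]
yellow [454.8  -8.3  14.1 123.5  83.8] [454.8  -9.2  14.1  88.1  46.7]
red [ 445.9 -144.3   -8.4  122.5   83.6] [ 443.1 -145.7   -8.6   89.    46.5]
house [ 636.8 -155.9   20.1   53.4   50.3]
tree [622.5 304.5 -21.3  43.1  37. ]
t 33.4 at [ 463.3 -374.4  130.8] psi 13.76 rz 0.387 tx -51.9 ty -226.3 tz 126.8 tilt [-0.0008 -0.0002  0.    ] open 0.993 F 0.0
```

View pics/top2.png

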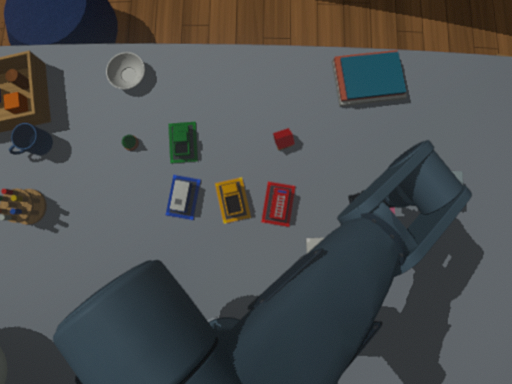

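View pics/side2.png

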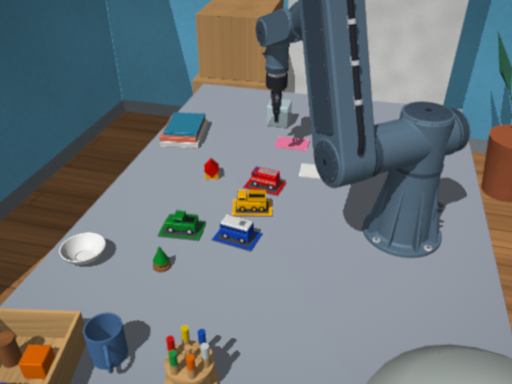

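The top view shows every vehicle in its own bay: pickup (183,142), bus (184,197), truck (233,200) and fire engine (279,204). All are upright and within 3 mm and 1° of their bays. The side view agrees, and the house (212,168) and tree (161,258) have not moved.

```bash
python3 -c "
from h import *
print(ctrl.hand_in())"
```

```text
the job is handed in; nothing more can be done
None
```

All four vehicles are parked upright in the bays of their own colour, within about 3 mm (fire engine; the others about 1 mm) and 1° by the top camera; the house and tree did not move, and the job was handed in at about 33 s.

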